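# Clear the chuck key and latch the lathe guard

## Robot

A 6-joint arm with a two-finger parallel gripper is mounted at the origin on the work surface. World frame = base frame: x ahead of the robot, y to its left, z up, the work surface at z = 0. Lengths are in m, angles in rad, forces in N, time in s.
With the tool pointing down it reaches from about 0.375 to 0.975 m from the base axis. Payload 3.8 kg.
Tool frame: the origin (TCP) lies on the centre line of the jaws, within the pads' length; the fingertips stand 14 mm ahead of it and the grasp point (between the pads) lies 5 mm behind it; z points along the fingers, y is the line along which they close (so a half turn about z gives the same grasp; the last joint's range is limited). The gripper opens to 85 mm and grips with 20 to 120 N. Pads are 22 mm wide; open, the fingers measure 114 mm over their backs; the gripper's body (76 mm by 85 mm) begins 54 mm behind the grasp point. The pads swing forward as they close: fully open they stand 13 mm farther back than shut.
Start: joints at [1.138, 0.264, 1.604, -0, 1.274, -0.037], TCP at [0.26, 0.623, 0.245] pointing down, gripper open.
Joint ranges: [-2.63, 2.63], [-0.94, 2.18], [0.31, 2.57], [-1.31, 4.45], [0, 2.66], [-2.55, 2.55]. Speed limits (rad/s): [2.57, 2.57, 3.14, 3.14, 3.14, 3.14].

## Interface

Orientations are given as a rotation vector (axis times angle).
In Python, from workcell import bot, eyes, spot_in gives the robot as it stands.
- The arm moves only by the tool carry_out, never from a script. Its argument "series" is text: rows parted by semicolons, each of 4 numbers parted by spaces: the shift along the world's x, y, z in m, then the turn about the world's z in degrees. In form: tx ty tz roll; .... A call has 1 to 20 rows; each row shifts and turns the commanded pose from where the row before left it; what a row does not reach is not made up. A row lasts 1/8 s, in which the tool goes at most 62.5 mm and 10.7 degrees, less where a joint would pass 70% of its speed; a pose out of reach is approached as far as the arm can. A call is refused whole if a number of a shift passes 0.0625 or a number of a turn 10.7, either way. A call with a gripper value outside its range is refused whole. "jaw" is the gripper command: -1 is shut, 1 is fully open, values between are in proportion, set as the call begins (left out, the last holds). The fingers move at their own pace and stop on an object; "grip_force" is the grip in N (left out, the last holds). Time passes only in rows, so rows that do not move let the fingers close. It gives the time, the measured TCP pose, the force, the opening and the grip force at its end, in the units of the state.
- bot.read_state(): the state, without advancing time (a new reading comes with each control period).
- eyes.read_camera(name): name is "scene" or "top"; returns (picture, depth): 384x512x3 uint8, blue, green, red; 384x512 float32, m along the optical axis (not along the pixel's ray), 0 where there is no reading.
- eyes.get_calibration(name): a dict with "K" (3x3 intrinsics, pixels), "distortion" ([k1, k2, p1, p2, k3] as OpenCV has them; the pictures are not rectified), "position" and "rotation" of the camera in the world. Camera axes: x right, y down, z forward; pixel columns grow to the right and rows downward; lengths in m; the calibration is good to about 2 mm. A picture is of the moment at which its call begins. get_calibration takes no time and is no camera call.
- bot.finish_job(): hands the job in; it is judged then, once.
Trained networks look in the newest picture that a camera, given by its name, has taken for a name from the list of things; names that differ only in an ending like _2 or _b are one class to them, and where a whole thing is asked for, a point or a joint stands for the part that bears it (a point fixed in the world has none). Each returns a list of dicts, best first, with "score" (0 to 1); they miss things now and then, are a little off and sometimes report something else, mostly with a low value. They report only what shows in the picture. A call takes as long as a camera call. They do not tell look-alikes from the thing itself.
- spot_in(camera, target): "rect" ([centre column, centre row, width, height] in pixels, round what is visible of it).
The state is a dict: "time": time; "q": joint angles; "joint_vel": joint speeds; "joint_torque": joint torques, N m; "tool_pos": TCP position; "tcp_rot": TCP orientation; "wrist_force": force on the tool from outside, world axes, zero at the start; "torque": the same for the moment, N m; "width": opening from 0.0 (shut) to 1.0 (fully open); "grip_force": force on a finger pad.
Only numpy, scipy, OpenCV 4.12 (cv2) and the standard library are available. Lean on these libraries where they do the work, as an engineer would, in place of code of your own. Each camera call takes 0.05 s, during which the arm holds its last target. There are 200 camera calls.

## Task

The lathe is about to be started: take the T-handled key out of the chuck and lay it down in the shallow steel tray in front of the machine; place it, do not drop it from a height. Then push the clear sliding guard shut along its rails over the chuck, fully home, until the hook latch on the headstock clicks down behind its pin, and let go. Leave the other things on the bench where they are.

Things in the scene. Friction and masses are not known exactly. Their poses are not given: they have to be found in the camera images.
- lathe: grey bench lathe, 620 mm long (y), 240 mm deep, fixed. Origin: on the bench, under the spindle axis, at the headstock's face; +y along the spindle to the headstock (box 150 mm deep, 190 high, y 0 to 185 mm), -y to the tailstock, +x to the back. 80 mm chuck at y -12 to -48 mm, top 175 mm up, key socket on top at y -30. Handwheels stand out to x -120 mm, up to 110 mm high.
- guard_handle (a point): middle of the bar of the black bow handle on top of the guard, a clear hood in an aluminium frame, 174 mm long, flat top 209 mm up. Bar: 12 mm round, 110 mm between posts, centre 252 mm up, along the point's x. Site +y: closing direction, along the lathe's +y, the only way it slides. Guard shut: point at x 20, y -110 mm in the lathe's frame. Guard's leading edge: 106 mm ahead of the bar.
- guard (a joint): how far the guard is open, m: 0 fully shut (solid stop), at most 0.185. It stays where it is left. Sliding it takes about 2 N, rising to about 8 N near the end, while its pin lifts the latch hook.
- latch_hook (a point): lower tip of the steel hook latch on top of the headstock, 203 mm above the bench. A sprung lever, 18 mm wide, hinged on a pin along x, 61 mm behind the hook, with a thumb tab (not needed).
- latch (a joint): angle of the hook latch, rad: 0 hook down, at rest. The round pin on the guard's leading edge lifts it up to about 0.13 over the last 22 mm of travel; in the last 2 mm it snaps back to 0 behind the pin and holds the guard shut.
- key_grip (a point): the T-handled steel chuck key, 0.16 kg, 70 mm long, upright in the chuck at the start. Point: on the stem's axis, 42 mm above the shoulder that rests on the chuck, 52 mm above its lower end. Site z: up the stem; point x: along the T-bar. Stem 16 mm round, ending 18 mm above the point; T-bar 10 mm round, 84 mm long, its axis 5 mm above the point. 10 mm sits loose in the socket; lifts straight out.
- chuck_key: the same chuck key; origin on its axis at the shoulder, axes as key_grip.
- tool_tray: shallow open steel tray, 120 mm (x) x 220 mm (y), 24 mm high, walls and floor 3 mm, fixed, in front of the lathe on the left or right. Origin: centre of its underside. A 100 mm screwdriver lies along x near its +y end, at y 70 to 105 mm; the rest is free. On the other side stands a deep red plastic bin of bar ends, 115 x 190 mm, 142 mm high with its bars.
- oil_bottle_mid (a point): bystander: white round oil bottle with a black cap, 52 mm diameter, 150 mm high, upright, beyond the headstock end of the lathe. Point: its centre.
- caliper_mid (a point): bystander: black and steel digital caliper lying flat in front of the lathe, 160 mm long, 12 mm high. Point: its centre.
- chip_brush_mid (a point): bystander: brush with a pale wooden handle lying to the left of the lathe, 190 mm long. Point: its centre.
- insert_case_mid (a point): bystander: flat grey plastic case, 75 x 55 x 22 mm, to the right of the lathe. Point: its centre.
- bearing_mid (a point): bystander: steel ball bearing lying flat, 42 mm across, 13 mm high, to the right of the lathe. Point: its centre.
- bar_stub_mid (a point): bystander: upright aluminium bar end, 32 mm diameter, 60 mm high, beyond the tailstock end of the lathe. Point: its centre.
- tape_measure_mid (a point): bystander: yellow tape measure standing on its edge, 70 x 36 mm, 66 mm high, to the left. Point: its centre.
Things that resemble listed ones, but are neither listed nor needed, are in the scene too. Leave any green look-alike of the chuck_key alone.

How it is judged:
On the way, in this order (a step that is already met when the one before it is completed fails the run):
1. the chuck key lies in the steel tray, let go (x of key_grip in the frame of tool_tray between -0.055 and 0.055 m and y of key_grip in the frame of tool_tray between -0.105 and 0.105 m and z of key_grip in the frame of tool_tray below 0.045 m and angle between key_grip's own z axis and vertical above 0.9 rad and linear speed of chuck_key below 0.05 m/s and contact force between the fingers and chuck_key below 0.1 N), for 0.2 s.
2. the guard is fully home and the latch hook is down behind its pin (value of joint guard below 0.004 m and value of joint latch below 0.05 rad), for 0.2 s.
At the end, for the whole second after the job is handed in: The chuck key lies (leaning more than 0.9 rad from upright) at rest in the steel tray, the middle of its stem inside the tray's walls and less than 45 mm above its underside, touched by no finger; the guard is within 4 mm of its stop and at rest, and the latch hook is down (under 0.05 rad) (all of step 1 and all of step 2 and velocity of joint guard between -0.01 and 0.01 m/s).
It fails at once if the chuck key is dropped or thrown: it moves faster than 1.4 m/s while not held (contact force between the fingers and chuck_key below 0.1 N and linear speed of chuck_key above 1.4 m/s).
It fails at once if another thing on the bench is moved more than 30 mm (distance of any of oil_bottle_mid, caliper_mid, chip_brush_mid, insert_case_mid, bearing_mid, bar_stub_mid, tape_measure_mid from where it was at the start of the episode above 0.03 m).
It also fails if it takes over 62 s, if anything falls off the work surface, if the arm or the gripper's body presses on something with over 40 N, if the wrist force passes 120 N, or if a joint passes its speed limit or range.

## Working session

There is one attempt and no reset: what is moved stays moved. The work goes in short steps, Python scripts to look and compute and a tool call to move; the robot and the scene stay as the last step left them, time stands still between calls to the robot, and variables do not carry over. Pictures are saved under pics/ and viewed, at most 10 in all, crops included, and the job is handed in when it is done.

Besides the shell and the picture viewer there is one more tool, called after "Call:" as name(argument=value, ...) on one line, values as JSON. carry_out: Moves the arm, as the interface text tells. Its arguments: {"type":"object","properties":{"series":{"type":"string"},"jaw":{"type":"number"},"grip_force":{"type":"number"}},"required":["series"]}

```bash
mkdir -p pics; cat > h.py <<'E'
import numpy as np, cv2
from workcell import bot, eyes, spot_in
def cam(n):
    im,d=eyes.read_camera(n); c=eyes.get_calibration(n); return im,d,c
def w(c,u,v,d):
    K=np.array(c["K"],float);p=cv2.undistortPoints(np.array([[[u,v]]],float),K,np.array(c["distortion"],float))[0,0]
    return np.array(c["rotation"])@(np.array([p[0],p[1],1])*d)+np.array(c["position"])
def proj(c,P):
    R=np.array(c["rotation"]);q=R.T@(np.array(P)-np.array(c["position"]))
    return cv2.projectPoints(q.reshape(1,3),np.zeros(3),np.zeros(3),np.array(c["K"],float),np.array(c["distortion"],float))[0].ravel()
E
python3 - <<'E'
from h import *
ims=[]
for n in("scene","top"):
    im,d,c=cam(n); np.savez(n+"0.npz",im=im,d=d); cv2.imwrite(f"pics/{n}0.png",cv2.resize(im,(800,600)))
    print(n,np.round(c["position"],3),np.array(c["rotation"]).round(2).tolist())
    for t in("lathe","guard_handle","key_grip","tool_tray","latch_hook","caliper_mid"):
        for r in spot_in(n,t)[:3]:
            u,v=r["rect"][:2]; z=d[int(v),int(u)]
            print(t,round(r["score"],2),np.round(r["rect"]),w(c,u,v,z).round(3))
s=bot.read_state();print(s["time"],s["tool_pos"],s["tcp_rot"],s["width"])
E
```

```text
scene [ 1.649 -0.472  1.044] [-1.93, -1.24, 0.61]
lathe 0.59 [248. 232. 222. 145.] [2.312 0.191 1.707]
guard_handle 0.91 [211. 228.  93.  84.] [2.483 0.362 1.878]
key_grip 0.47 [378. 201.  15.  16.] [ 1.768 -0.353  1.163]
tool_tray 0.7 [299. 166.  64.  26.] [2.367 0.246 1.762]
latch_hook 0.76 [315. 181.  36.  21.] [2.169 0.048 1.564]
caliper_mid 0.52 [241. 191.  23.  10.] [2.746 0.624 2.14 ]
top [0.286 0.027 1.558] [-2.12, 2.14, -0.23]
lathe 0.57 [268. 150. 204.  83.] [-0.398 -0.657  0.874]
guard_handle 0.86 [310. 150.  76.  83.] [-0.633 -0.891  0.639]
key_grip 0.57 [266. 148. 209.  84.] [-0.425 -0.684  0.847]
key_grip 0.4 [239. 148.   6.  25.] [-0.189 -0.448  1.083]
tool_tray 0.67 [166. 238.  69.  36.] [0.893 0.634 2.165]
latch_hook 0.79 [210. 127.  37.   7.] [-0.15  -0.409  1.122]
caliper_mid 0.96 [256. 242.  51.  18.] [0.293 0.035 1.565]
0.7 [0.26024204 0.62281157 0.24532164] [6.17586191e-01 3.08022347e+00 5.43235441e-05] 0.9986090168568076
```

Rotation is a rotation vector; fix that and view.

```bash
sed -i 's/np.array(c\["rotation"\])/cv2.Rodrigues(np.array(c["rotation"],float))[0]/' h.py
python3 - <<'E'
from h import *
for n,L in(("scene",[("handle",211,228),("key",378,201),("tray",299,166),("latch",315,181)]),("top",[("handle",310,150),("key",239,148),("tray",166,238),("latch",210,127),("cal",256,242)])):
    d=np.load(n+"0.npz")["d"];c=eyes.get_calibration(n)
    for t,u,v in L: print(n,t,w(c,u,v,d[v,u]).round(3),d[v,u])
E
```

```text
scene handle [ 0.776 -0.197  0.2  ] 1.2337129
scene key [0.729 0.383 0.051] 1.5522066
scene tray [0.62  0.143 0.19 ] 1.4661163
scene latch [0.737 0.129 0.219] 1.3595122
top handle [ 0.663 -0.175  0.206] 1.4028677
top key [0.668 0.036 0.213] 1.3926002
top tray [ 0.424  0.28  -0.   ] 1.5496606
top latch [0.73  0.121 0.224] 1.3923894
top cal [ 0.408 -0.016  0.008] 1.544165
```

View pics/scene0.png

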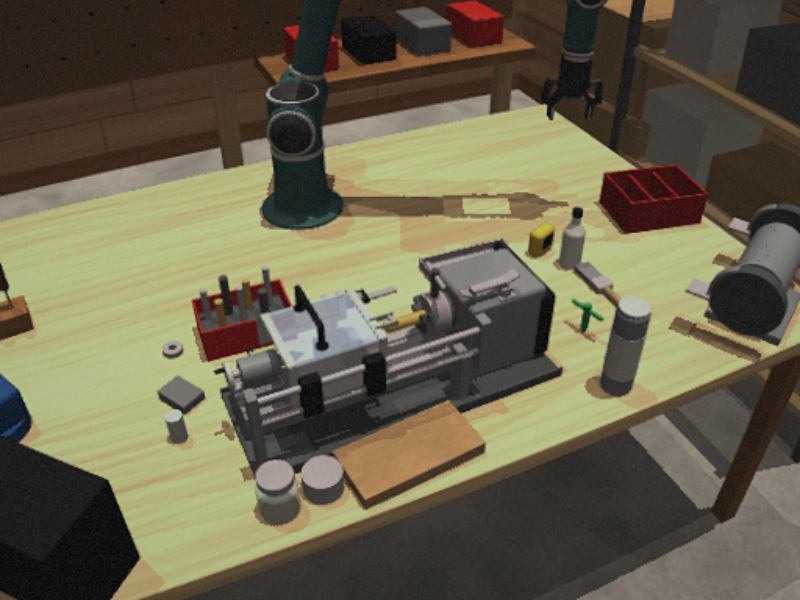

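View pics/top0.png

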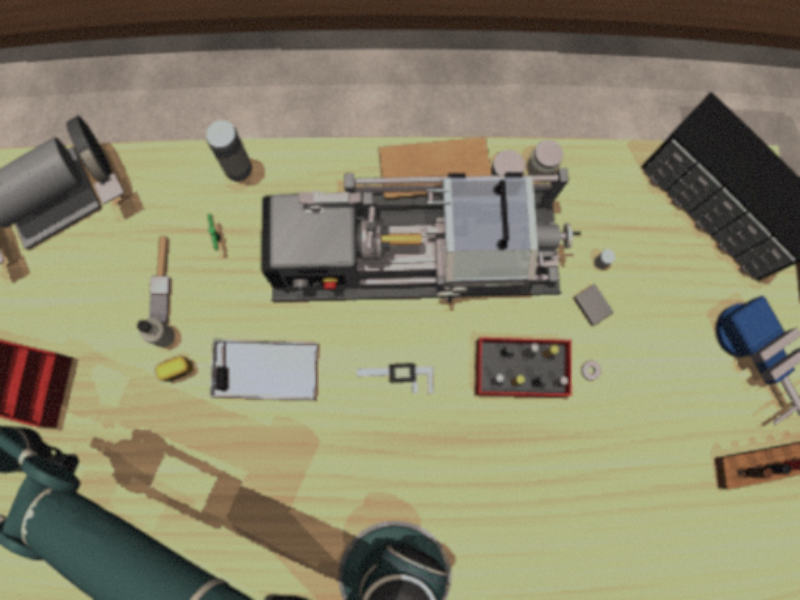

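The scene view shows the lathe with the guard open; the top view shows the key's T-bar on the chuck at about (373,235), the tray at (265,370) with the screwdriver at its left end, and a green look-alike at (213,232). Candidates for the key are the grey one on the chuck at top (239,148) in raw pixels, which fits, and the green one at (136,148), which is the decoy. I'll confirm in one crop.

```bash
python3 - <<'E'
from h import *
a=np.load("top0.npz");b=np.load("scene0.npz")
A=cv2.resize(a["im"][105:205,165:365],(800,400)[:2],interpolation=3)
B=cv2.resize(b["im"][170:220,230:360],(520,200),interpolation=3)
O=np.zeros((600,800,3),np.uint8);O[:400]=A;O[400:,:520]=B
cv2.imwrite("pics/crop.png",O)
c=eyes.get_calibration("top");d=a["d"]
# height map of top features
P=np.array([[w(c,u,v,d[v,u]) for u in range(512)] for v in range(384)])
np.save("P.npy",P)
m=(P[135:165,228:250,2]); print((m*1000).round().astype(int)[::2])
# tray rim
def box(mask):
    pts=P[mask][:,:2].astype(np.float32); r=cv2.minAreaRect(pts); return np.round(r[0],4),np.round(r[1],3),round(r[2],2),len(pts)
Z=P[...,2];V,U=np.mgrid[:384,:512]
print("tray rim",box((abs(Z-.024)<.006)&(U>128)&(U<210)&(V>210)&(V<262)))
k=(Z>.20)&(U>228)&(U<249)&(V>130)&(V<165)
print("key",box(k),Z[k].mean())
hd=(Z>.235)&(U>290)&(U<350)&(V>100)&(V<190)
print("handle",box(hd),Z[hd].mean())
hs=(abs(Z-.19)<.006)&(U>165)&(U<232)&(V>115)&(V<180)
print("head",box(hs))
E
```

```text
[[   8   15   15    6    4   61   72   62   70  222  224  226    6    9
     9   18    7   10   11    8   14   13]
 [  11   15   11    9   19   43   47   45  223  229  227  232   12    9
    11    8   16   10   10    7   13   25]
 [  60   20    7   16   14   24   25   26  221  229  232  225   14   14
    12    8   16   13   14   15   14   11]
 [  61   12   16    6  161  153 1558  160  225  231  227  223  157  156
   159  163  158  160   11   14   15   12]
 [ 155  151  160  151  167  168  162  232  235  236  236  237  167  167
   170  155  157  158   14    8   10   10]
 [ 167  160  161  163  167  175  175  232  236  234  235  235  173  169
   168  170  152  152  150  153  151   72]
 [ 166  168  163  162  172  177  176  222  229  233  233  222  173  177
   175  168  150  152  147  154  153   74]
 [ 168  165  167  166  174  178  175  200  223  224  225  199  174  175
   173  179  141  147  148  149  143   72]
 [ 171  168  166  170  174  172  172  223  221  228  225  176  178  177
   176  175  144  145  146  145  146  144]
 [ 170  162  170  171  176  174  179  219  225  227  222  174  17
[... 234 characters left out ...]
71
   168  169  155  154  153  149  155  151]
 [ 158  156  159  158  162 1558  167  160  227  161  168  162  163  162
   167  162  162  159  161  141  148  150]
 [ 151  154  151  154  157  166  157  162  149  158  156  158  163  159
   163  160  158  160  156   67   68   69]
 [ 139  145  146  148  156  156  150  152  149  155  151  154  156  154
   151  154  156  156  152   73   68   63]]
tray rim (array([0.4279, 0.2702]), array([0.222, 0.119]), 88.66, 324)
key (array([0.5001, 0.0381]), array([0.429, 0.014]), 1.12, 112) 0.2986219508852378
handle (array([ 0.5085, -0.1137]), array([0.06 , 0.524]), 64.23, 199) 0.40595612369537115
head (array([0.6907, 0.1539]), array([0.17 , 0.163]), 1.78, 2199)
```

View pics/crop.png

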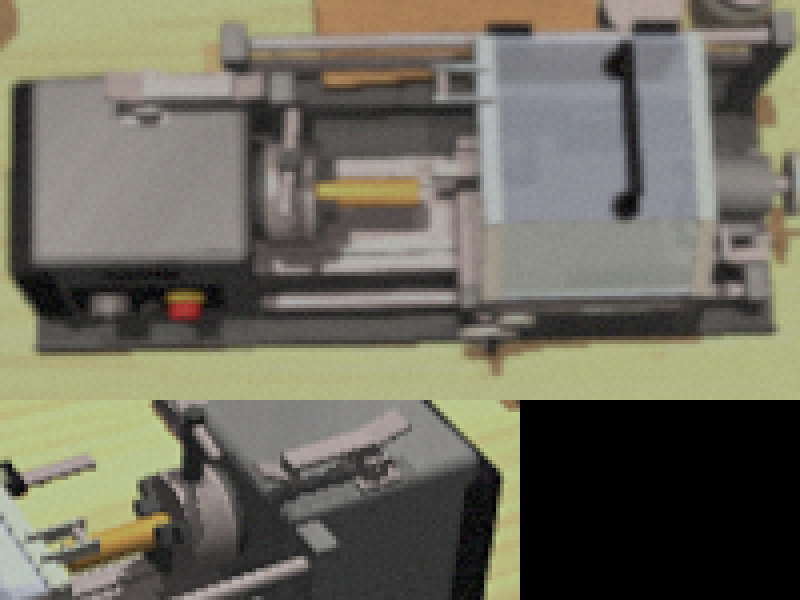

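The crop shows the grey steel key upright in the chuck at (290,145), T-bar along the image's vertical; the guard bar runs from (620,65) to (628,205).

```bash
python3 - <<'E'
from h import *
P=np.load("P.npy");Z=P[...,2];V,U=np.mgrid[:384,:512]
def line(m,n):
    q=P[m];c=q.mean(0);u,s,vt=np.linalg.svd(q-c);dd=vt[0]; t=(q-c)@dd
    print(n,len(q),c.round(4),"mid",(c+dd*(t.max()+t.min())/2).round(4),"len",round(np.ptp(t),3),"yaw from x",round(np.degrees(np.arctan(dd[1]/dd[0])),2), "zmax",np.percentile(q[:,2],95).round(3))
R=(U>228)&(U<249)&(V>130)&(V<165)
line(R&(Z>.212)&(Z<.26),"key")
k=R&(Z>.231)&(Z<.26);print("boss",P[k].mean(0).round(4),k.sum())
line((Z>.236)&(Z<.29)&(U>290)&(U<350)&(V>100)&(V<190),"handle")
# scene boss
b=np.load("scene0.npz");c=eyes.get_calibration("scene");d=b["d"]
Q=np.array([[w(c,u,v,d[v,u]) for u in range(512)] for v in range(384)]);r=Q.reshape(-1,3)
m=(d.ravel()>0)
def sel(lo,hi):return r[m&(r>lo).all(1)&(r<hi).all(1)]
P0=P[k].mean(0)
q=sel(P0-[.06,.03,.03],P0+[.06,.03,.03]);print("scene key",len(q),q.mean(0).round(4),q.min(0).round(3),q.max(0).round(3))
g=sel([.6,-.26,.238],[.82,-.1,.275]);print("scene handle",len(g),g.mean(0).round(4),g.min(0).round(3),g.max(0).round(3))
# headstock edges from top: yaw via minAreaRect with clean mask
hs=((abs(Z-.19)<.008)&(U>165)&(U<232)&(V>115)&(V<180)).astype(np.uint8)
cc=max(cv2.findContours(hs,0,1)[0],key=cv2.contourArea).reshape(-1,2)
pts=np.array([P[v,u,:2] for u,v in cc],np.float32);print("head",cv2.minAreaRect(pts))
t=((abs(Z-.024)<.008)&(U>128)&(U<210)&(V>210)&(V<262));print("tray floor z",np.median(Z[225:250,165:195]))
E
```

```text
key 104 [0.6722 0.0413 0.2278] mid [0.6726 0.0412 0.2278] len 0.084 yaw from x -4.61 zmax 0.237
boss [0.6731 0.0406 0.2348] 26
handle 174 [ 0.6931 -0.2043  0.2557] mid [ 0.6963 -0.2043  0.2557] len 0.118 yaw from x 0.47 zmax 0.261
scene key 100 [0.6827 0.0408 0.2246] [0.637 0.033 0.205] [0.733 0.067 0.237]
scene handle 164 [ 0.7092 -0.2069  0.2539] [ 0.643 -0.214  0.238] [ 0.764 -0.199  0.261]
head ((0.6801450848579407, 0.15429243445396423), (0.1490384340286255, 0.1646864116191864), 0.3511229455471039)
tray floor z 0.0031624821096871703
```

Call:
carry_out(series="0 0 0.03 0;0.03 -0.042 0.02 0;0.032 -0.045 0 2;0.032 -0.045 0 2;0.032 -0.045 0 2;0.032 -0.045 0 2;0.032 -0.045 0 2;0.032 -0.045 0 2;0.032 -0.045 0 2;0.032 -0.045 0 2;0.032 -0.045 0 2;0.032 -0.045 0 0;0.032 -0.045 0 0;0.032 -0.045 0 0;0 0 0 0;0 0 0 0", jaw=0.2, grip_force=40)

```text
time: 2.7
tool_pos: [0.674, 0.0409, 0.295]
tcp_rot: [-0.129, -3.138, -0.001]
wrist_force: [1.0, -0.3, -0.2]
width: 0.599
grip_force: 0.0
```

Call:
carry_out(series="0 0 -0.03 0;0 0 -0.03 0;0 0 -0.015 0;0 0 -0.008 0;0 0 0 0;0 0 0 0")

```text
time: 3.45
tool_pos: [0.675, 0.041, 0.2138]
tcp_rot: [0.128, 3.137, 0.0]
wrist_force: [0.3, -0.5, -0.1]
width: 0.6
grip_force: 0.0
```

Call:
carry_out(series="0 0 0 0;0 0 0 0;0 0 0 0;0 0 0 0;0 0 0 0", jaw=-1, grip_force=40)

```text
time: 4.08
tool_pos: [0.6747, 0.0407, 0.2131]
tcp_rot: [0.128, 3.138, -0.0]
wrist_force: [-0.7, 0.1, 3.8]
width: 0.175
grip_force: 39.1
```

Call:
carry_out(series="0 0 0.015 0;0 0 0.02 0;0 0 0.03 0;0 0 0.035 0;0 0 0 0")

```text
time: 4.7
tool_pos: [0.6762, 0.0409, 0.3179]
tcp_rot: [0.128, 3.131, 0.001]
wrist_force: [-0.7, -0.2, -1.4]
width: 0.174
grip_force: 39.2
```

```bash
python3 - <<'E'
from h import *
im,d,c=cam("scene")
p=proj(c,[.674,.041,.29]).astype(int);print(p)
u,v=p;cv2.imwrite("pics/lift.png",cv2.resize(im[v-60:v+60,u-80:u+80],(640,480),interpolation=3))
E
```

```text
[277 155]
```

View pics/lift.png

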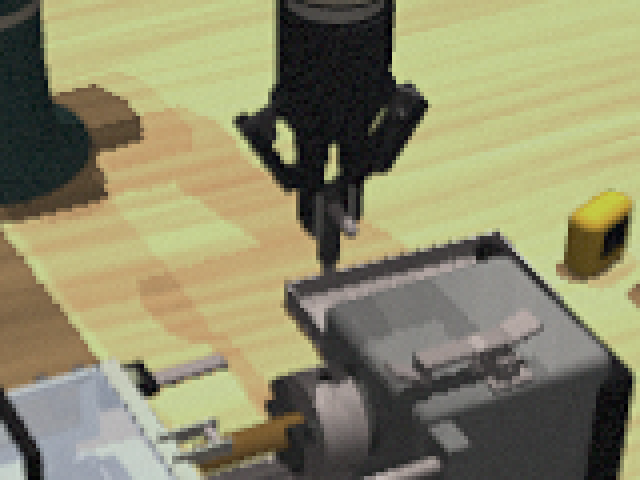

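The key came out clean and hangs from the jaws at about (345,220) in the crop. Next it goes over the tray.

Call:
carry_out(series="-0.015 0.014 0 0;-0.035 0.033 0 1;-0.04 0.037 0 1;-0.04 0.037 0 1;-0.04 0.037 0 0;-0.04 0.037 0 0;-0.025 0.024 0 0;-0.013 0.012 -0.01 0;0 0 -0.05 0;0 0 -0.06 0;0 0 -0.05 0;0 0 -0.04 0;0 0 -0.02 0;0 0 0 0;0 0 0 0")

```text
time: 6.62
tool_pos: [0.4264, 0.2717, 0.0824]
tcp_rot: [0.046, 3.141, -0.0]
wrist_force: [0.6, -0.4, -1.1]
width: 0.174
grip_force: 39.2
```

```bash
python3 - <<'E'
from h import *
im,d,c=cam("top")
p=proj(c,[.428,.27,.03]).astype(int)
u,v=p;A=cv2.resize(im[v-40:v+40,u-55:u+55],(660,480),interpolation=3)
cv2.imwrite("pics/tray.png",A);print(u,v,bot.read_state()["tool_pos"])
E
```

```text
167 235 [0.42697176 0.272083   0.08314351]
```

View pics/tray.png

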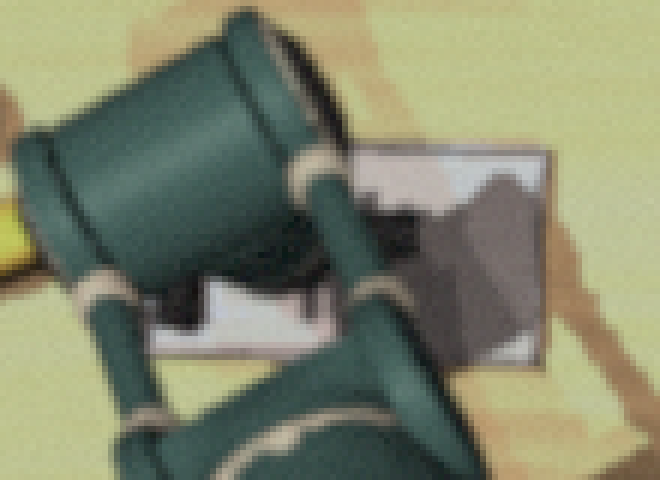

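The arm hides the jaws, but the tray spans (140..550,150..370) with the jaws over its middle. Lowering until the key touches.

Call:
carry_out(series="0 0 -0.018 0;0 0 -0.008 0;0 0 -0.004 0;0 0 0 0;0 0 0 0")

```text
time: 7.3
tool_pos: [0.4265, 0.272, 0.0525]
tcp_rot: [0.046, 3.141, 0.0]
wrist_force: [-0.1, -0.2, -1.4]
width: 0.174
grip_force: 39.5
```

Call:
carry_out(series="0 0 -0.0015 0;0 0 -0.0015 0;0 0 0 0;0 0 0 0")

```text
time: 7.8
tool_pos: [0.4269, 0.2722, 0.051]
tcp_rot: [0.046, 3.14, 0.001]
wrist_force: [-2.5, -1.9, 8.9]
width: 0.179
grip_force: 40.6
```

It's standing on the floor. I open partway and tip it slowly toward -y between the fingers.

Call:
carry_out(series="0 0 0 0;0 0 0 0;0 0 0 0;0 0 0 0", jaw=-0.1)

```text
time: 8.3
tool_pos: [0.4262, 0.2718, 0.0492]
tcp_rot: [-0.046, -3.141, 0.0]
wrist_force: [-0.3, 0.7, -0.1]
width: 0.446
grip_force: 0.0
```

Call:
carry_out(series="0 -0.006 0 0;0 -0.006 0 0;0 -0.006 0 0;0 -0.006 0 0;0 -0.006 0 0;0 -0.006 0 0;0 0 0 0")

```text
time: 9.18
tool_pos: [0.4261, 0.2353, 0.0492]
tcp_rot: [-0.047, -3.141, 0.0]
wrist_force: [-0.1, -0.8, -0.9]
width: 0.447
grip_force: 0.3
```

```bash
python3 - <<'E'
from h import *
im,d,c=cam("scene")
u,v=proj(c,[.428,.25,.03]).astype(int);u0=max(u-60,0);v0=max(v-45,0)
cv2.imwrite("pics/tip.png",cv2.resize(im[v0:v0+90,u0:u0+120],(640,480),interpolation=3));print(u,v)
E
```

```text
297 166
```

View pics/tip.png

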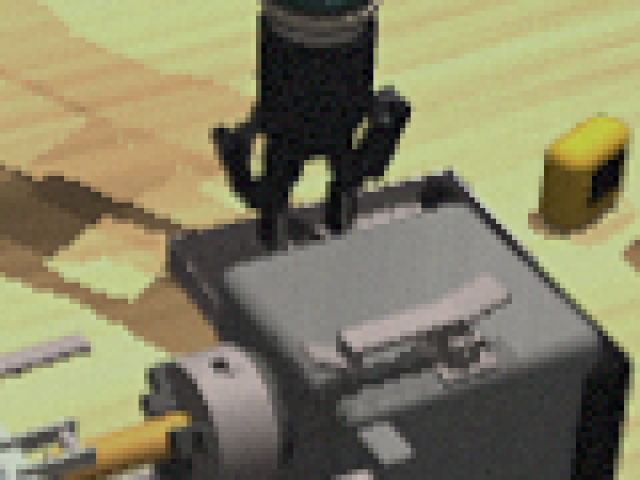

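The key is leaning between the fingers at about (315,230). I'll go on in the same direction to let it down.

Call:
carry_out(series="0 -0.006 0 0;0 -0.006 0 0;0 -0.006 0 0;0 -0.006 0 0;0 -0.006 0 0;0 -0.006 0 0;0 -0.006 0 0;0 -0.006 0 0;0 0 0 0;0 0 0 0")

```text
time: 10.48
tool_pos: [0.4263, 0.1879, 0.0493]
tcp_rot: [0.046, 3.141, 0.0]
wrist_force: [-0.1, 0.6, 0.5]
width: 0.449
grip_force: 0.0
```

Call:
carry_out(series="0 0 0.02 0;0 0 0.04 0;0 0 0.06 0;0 0 0.06 0;0.01 -0.04 0.06 0;0.02 -0.05 0.04 0;0.02 -0.055 0 0;0.02 -0.055 0 0;0.02 -0.05 0 0;0 0 0 0")

```text
time: 11.72
tool_pos: [0.5143, -0.0561, 0.3177]
tcp_rot: [-0.053, -3.141, 0.001]
wrist_force: [-0.3, 1.1, 0.4]
width: 0.451
grip_force: 0.0
```

```bash
python3 - <<'E'
from h import *
im,d,c=cam("top")
u,v=proj(c,[.428,.27,.03]).astype(int)
A=cv2.resize(im[v-40:v+40,u-55:u+55],(660,480),interpolation=3)
cv2.imwrite("pics/tray2.png",A)
Z=np.array([[w(c,x,y,d[y,x])for x in range(u-40,u+40)]for y in range(v-25,v+25)])
k=(Z[...,2]>.008)&(Z[...,2]<.06)&(abs(Z[...,0]-.428)<.05)&(Z[...,1]<.33)&(Z[...,1]>.17)
q=Z[k];print(len(q),q.mean(0),q.min(0),q.max(0),np.percentile(q[:,2],95))
s=bot.read_state();print(s["tool_pos"],s["time"])
E
```

```text
263 [0.42569896 0.24131223 0.01346152] [0.38034774 0.17006536 0.0080038 ] [0.47581245 0.32857655 0.02955288] 0.02128062682140768
[ 0.51364594 -0.05435021  0.31765314] 11.775
```

View pics/tray2.png

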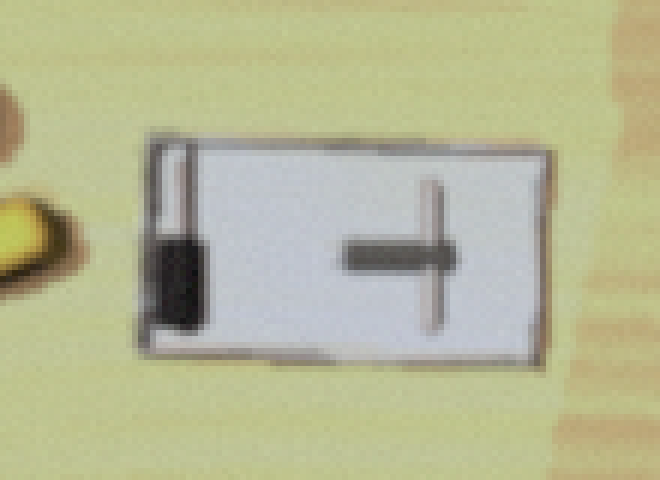

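The key lies flat in the tray, with its stem at (345..455,255) and T-bar at x about 432, clear of the walls and the screwdriver. Now the guard.

Call:
carry_out(series="0.03 -0.025 0 0;0.04 -0.033 0 0;0.04 -0.033 0 0;0.04 -0.033 0 0;0.024 -0.018 0 0;0.01 -0.008 0 0;0 0 -0.03 0;0 0 -0.03 0;0 0 -0.012 0;0 0 0 0;0 0 0 0")

```text
time: 13.15
tool_pos: [0.6982, -0.2028, 0.248]
tcp_rot: [0.045, 3.139, -0.001]
wrist_force: [-0.3, 0.2, 0.5]
width: 0.452
grip_force: 0.0
```

Call:
carry_out(series="0 0.01 0 0;0 0.012 0 0;0 0.012 0 0;0 0.012 0 0;0 0.012 0 0;0 0.012 0 0;0 0.012 0 0;0 0.012 0 0;0 0.012 0 0;0 0.012 0 0;0 0 0 0")

```text
time: 14.52
tool_pos: [0.6976, -0.0833, 0.2458]
tcp_rot: [0.044, 3.141, 0.002]
wrist_force: [0.2, 0.1, 0.0]
width: 0.449
grip_force: 0.0
```

```bash
python3 - <<'E'
from h import *
im,d,c=cam("scene")
u,v=proj(c,[.70,-.05,.22]).astype(int)
cv2.imwrite("pics/guard.png",cv2.resize(im[v-60:v+60,u-80:u+80],(640,480),interpolation=3));print(u,v)
E
```

```text
251 189
```

View pics/guard.png

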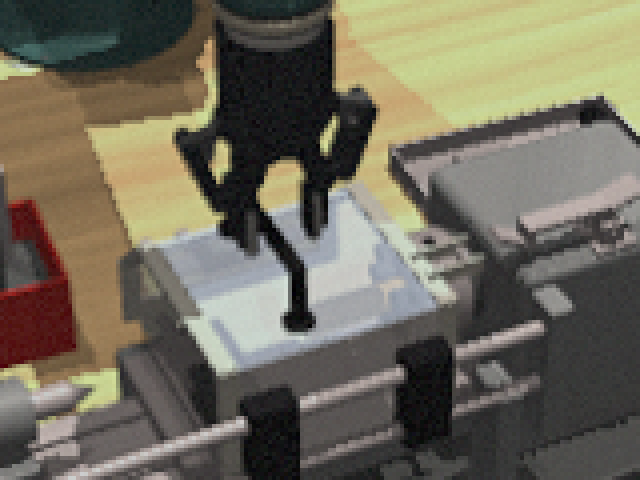

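The guard follows, with the trailing finger on the bar at about (255,215). About 55 mm is left, so I slow down near the end.

Call:
carry_out(series="0 0.01 0 0;0 0.01 0 0;0 0.008 0 0;0 0.006 0 0;0 0.004 0 0;0 0.004 0 0;0 0.004 0 0;0 0.003 0 0;0 0.003 0 0;0 0 0 0;0 0 0 0")

```text
time: 15.95
tool_pos: [0.6973, -0.0331, 0.2459]
tcp_rot: [-0.046, -3.141, -0.0]
wrist_force: [-2.4, -3.8, -0.5]
width: 0.445
grip_force: 1.4
```

Call:
carry_out(series="0 0.002 0 0;0 0.002 0 0;0 0.002 0 0;0 0 0 0;0 0 0 0")

```text
time: 16.58
tool_pos: [0.6977, -0.0266, 0.2463]
tcp_rot: [0.045, 3.141, 0.001]
wrist_force: [0.1, 0.8, 0.6]
width: 0.449
grip_force: 0.0
```

Call:
carry_out(series="0 0.002 0 0;0 0.002 0 0;0 0.002 0 0;0 0.002 0 0;0 0 0 0;0 0 0 0")

```text
time: 17.32
tool_pos: [0.6976, -0.0243, 0.2461]
tcp_rot: [0.048, 3.141, -0.013]
wrist_force: [0.6, -14.8, -1.4]
width: 0.45
grip_force: 7.0
```

Solid stop at about 15 N. I back off, lift clear and look.

Call:
carry_out(series="0 -0.006 0 0;0 -0.007 0 0;0 0 0.02 0;0 0 0.04 0;0 0 0.05 0;-0.03 -0.04 0.03 0;-0.05 -0.03 0 0;-0.05 -0.03 0 0;-0.05 -0.03 0 0;0 0 0 0;0 0 0 0")

```text
time: 18.7
tool_pos: [0.518, -0.1618, 0.3878]
tcp_rot: [0.046, 3.138, -0.0]
wrist_force: [-0.4, 0.1, 0.3]
width: 0.453
grip_force: 0.0
```

```bash
python3 - <<'E'
from h import *
im,d,c=cam("scene")
u,v=proj(c,[.73,.05,.21]).astype(int)
S=cv2.resize(im[v-40:v+40,u-50:u+50],(600,480),interpolation=3);cv2.imwrite("pics/shut.png",S)
r=np.array([w(c,x,y,d[y,x]) for y in range(100,300) for x in range(150,400) if d[y,x]>0])
g=r[(r>[.6,-.2,.24]).all(1)&(r<[.8,.05,.275]).all(1)];print(len(g),g.mean(0))
im,d,c=cam("top")
r=np.array([w(c,x,y,d[y,x]) for y in range(80,200) for x in range(180,400) if d[y,x]>0])
g=r[(r>[.6,-.2,.24]).all(1)&(r<[.8,.05,.275]).all(1)];print(len(g),g.mean(0))
s=bot.read_state();print(s["tool_pos"],s["time"])
E
```

```text
156 [ 0.7046224  -0.03877123  0.25372213]
173 [ 0.69217591 -0.03829884  0.25608716]
[ 0.51855685 -0.1614195   0.3867832 ] 18.8
```

View pics/shut.png

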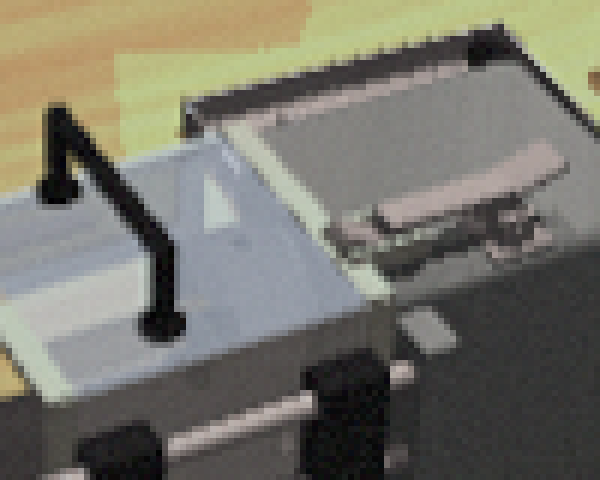

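The bar is at y -0.0385, as expected for shut. I'll check the hook height against the start picture.

```bash
python3 - <<'E'
from h import *
P=np.load("P.npy")
D=[cam("top")[1] for _ in range(3)];c=eyes.get_calibration("top");d=np.median(D,0)
N=np.array([[w(c,x,y,d[y,x]) for x in range(185,245)] for y in range(118,136)]);O=P[118:136,185:245]
for y0 in np.arange(.05,.17,.01):
    f=lambda A:A[(abs(A[...,0]-.735)<.03)&(abs(A[...,1]-y0-.005)<.005)&(A[...,2]>.205)&(A[...,2]<.26)][:,2]
    a,b=f(O),f(N);print(round(y0,3),len(a),np.median(a).round(4) if len(a) else 0,len(b),np.median(b).round(4) if len(b) else 0)
E
```

```text
0.05 6 0.2169 69 0.208
0.06 20 0.2173 52 0.2124
0.07 20 0.214 31 0.2141
0.08 26 0.2147 39 0.213
0.09 21 0.219 30 0.2185
0.1 28 0.2204 31 0.2192
0.11 20 0.2195 21 0.2201
0.12 24 0.2196 22 0.219
0.13 25 0.2182 27 0.2197
0.14 34 0.215 36 0.214
0.15 36 0.2211 36 0.2196
0.16 21 0.2262 21 0.2239
```

The latch profile matches its rest shape, so the hook is down. Handing in.

```bash
python3 -c "
from h import *
print(bot.finish_job())"
```

```text
the job is handed in; nothing more can be done
None
```

The job is handed in at about 19 s: the chuck key lies flat in the steel tray, and the guard is shut against its stop with the latch hook measured back at its rest height; the verdict was not reported back.

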